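# Set a casement window on its stay

## Task

The new window on the bench is propped open with a wooden offcut lying on its sill. Take the offcut out and lay it in the plywood offcuts box, then bring the window in and hold it on its stay: drop the middle one of the stay arm's five holes fully down over the peg on the sill and let go. Leave the tin on the sill and everything else on the bench as it stands.

Things in the scene. Friction and masses are not known exactly. Their poses are not given: they have to be found in the camera images.
- frame: The window's fixed softwood frame, 560 mm wide (y) and 400 mm high, standing on the bench, the room side towards the robot. Origin: bench level, midway along it; x points outdoors (away from the robot), y to the hinge side (left seen from the robot), z up. Sill: x -100 to +60, y -280 to 280, top at z 60 mm. Jambs (45 mm wide) and head (z 360 to 400): x -35 to +45. The clear opening is y -235 to 235, z 60 to 360 mm. It does not move.
- sash (a joint): Angle of the unglazed wooden sash (456 wide, 40 thick, z 63 to 356 mm) about its upright hinge: 0 shut, growing as it opens outwards to 0.7 rad. It stays where it is left (friction about 0.25 N m) and is pulled or pushed easily through the stay. With the middle hole on the peg it reads about 0.22.
- sash_hinge (a point): Point on the sash's upright hinge axis, z 78 mm; frame coordinates x 45, y 230 mm.
- stay_swing (a joint): Swing of the stay arm about its upright pivot on the sash's bottom rail, in the horizontal plane: 0 when the arm lies along the sash pointing to its hinge, about 1.1 at the start, when it points into the room. Turns freely with slight friction.
- stay (a joint): Tilt of the stay arm at its pivot: 0 level (it drops to this under its own weight and rests there, within 0.01, its underside 16 to 18 mm above the sill), growing as the knob end is lifted, to 1.2 rad. Resting on top of the peg it reads 0.05 or more.
- stay_pivot (a point): The stay's pivot on the sash, at the level of the bar's underside (z 78 mm), 335 mm from the hinge axis horizontally.
- stay_knob (a point): Centre of the upright round knob at the free end of the stay arm, 16 mm diameter and 30 mm tall, standing on the bar, 315 mm from the pivot. With the arm level the bar spans z 78 to 83 mm and the knob z 83 to 113 mm. The arm is a dark steel bar 22 wide, 5 thick, 0.16 kg, with five round 12 mm holes in a row 255, 225, 195, 165 and 135 mm from the pivot. The knob lifts the arm and, moved sideways, swings arm and sash together.
- stay_middle_hole (a point): Centre of the arm's middle hole (third from the knob), at the bar's underside, 195 mm from the pivot and 120 mm from the knob.
- peg_top (a point): Top of the fixed round steel peg on the sill, 8 mm diameter with a rounded end, z 96 mm; frame coordinates x -70, y 40 mm. It stands on a base plate (26 x 56, 3 mm) and an 18 mm collar whose top is at z 77 mm.
- offcut: Loose dark wooden offcut, 250 (x) x 40 (y) x 25 mm (z), about 0.12 kg, lying through the window opening on the sill at the side away from the hinge; its near end overhangs the sill's room edge. Origin: centre of its underside; x along its length, pointing outdoors.
- offcut_mid (a point): The offcut's centre.
- offcut_box: Open plywood box on the bench to the robot's right, 320 (x) x 190 (y) x 60 mm, walls and floor 8 mm, empty and immovable. Origin: centre of its underside, on the bench.
- wax_tin: Round metal tin standing on the sill between the stay arm and the peg, 40 mm diameter, 32 mm high (top at z 92 mm). Leave it. Origin: centre of its underside.
- glue: Glue bottle standing on the bench, 60 mm diameter, 175 mm high. Leave it. Origin: centre of its underside.
- tape: Tape measure lying on the bench before the sill, 70 x 68 x 33 mm high. Leave it.
- screwdriver: Screwdriver lying on the bench, 210 mm long, about 30 mm thick. Leave it.
- square: Try square lying on the bench on the left, stock 120 mm, blade 160 mm, 16 mm high. Leave it.
- block_plane: Block plane on the bench on the left, 160 x 50 x 48 mm high. Leave it.
- mug: Mug on the bench far left, 80 mm diameter, 92 mm high. Leave it.

How it is judged:
On the way, in this order (a step that is already met when the one before it is completed fails the run):
1. the offcut lies in the offcuts box (x of offcut_mid in the frame of offcut_box between -0.06 and 0.06 m and y of offcut_mid in the frame of offcut_box between -0.085 and 0.085 m and height (world z) of offcut_mid below 0.035 m), for 0.2 s.
2. the stay's middle hole is down on the peg (value of joint stay below 0.015 rad and horizontal distance between stay_middle_hole and peg_top below 0.005 m), for 0.2 s.
At the end, for the whole second after the job is handed in: The offcut lies at rest in the offcuts box (its centre within 60 mm of the box's middle along it, 85 mm across, below 35 mm), and the stay arm lies level (within 0.015 rad) with its middle hole over the peg (centres within 5 mm), the sash at rest, all released (all of step 1 and all of step 2 and linear speed of offcut below 0.02 m/s and velocity of joint sash between -0.03 and 0.03 rad/s); the robot touches nothing.
It fails at once if the tin on the sill is moved more than 20 mm or tipped (distance of wax_tin from where it was at the start of the episode above 0.02 m or angle between wax_tin's own z axis and vertical above 0.5 rad).
It fails at once if the glue bottle or the mug is moved more than 30 mm or tipped (distance of any of glue, mug from where it was at the start of the episode above 0.03 m or angle between any of glue, mug's own z axis and vertical above 0.5 rad).
It fails at once if the tape measure, block plane or try square is moved more than 30 mm (distance of any of tape, block_plane, square from where it was at the start of the episode above 0.03 m).
It fails at once if the screwdriver is moved more than 40 mm (distance of screwdriver from where it was at the start of the episode above 0.04 m).
It also fails if it takes over 72 s, if anything falls off the work surface, if the arm or the gripper's body presses on something with over 40 N, if the wrist force passes 120 N, or if a joint passes its speed limit or range.

## Robot

A 7-joint arm with a two-finger parallel gripper is mounted at the origin on the work surface. World frame = base frame: x ahead of the robot, y to its left, z up, the work surface at z = 0. Lengths are in m, angles in rad, forces in N, time in s.
With the tool pointing down it reaches from about 0.35 to 0.9 m from the base axis. Payload 8.1 kg.
Tool frame: the origin (TCP) lies at the centre of the arm's flange, where the gripper is bolted on; the fingertips stand 178 mm ahead of it and the grasp point (between the pads) lies 159 mm ahead of it; x points along the fingers, z is the direction in which the jaws open and shut, and the axes are right-handed (so a half turn about x gives the same grasp; the last joint's range is limited). The gripper opens to 92 mm and grips with 3 to 60 N. Pads are 19 mm wide; open, the fingers measure 130 mm over their backs; the gripper's body (75 mm by 190 mm) begins 47 mm behind the grasp point.
Start: joints at [-1.294, 0.434, 0.025, 1.573, -0.012, 1.134, -0.075], TCP at [0.232, 0.58, 0.405] pointing down, gripper open.
Joint ranges: [-2.62, 2.62], [-0.44, 2.09], [-1.27, 1.32], [0.08, 2.57], [-1.32, 4.46], [0.12, 2], [-2.74, 2.74]. Speed limits (rad/s): [2.22, 2.22, 3.01, 3.01, 3.14, 3.14, 3.14].

## Interface

Orientations are given as a rotation vector (axis times angle).
In Python, from cell import arm, get_image, search_frame, pinpoint gives the robot as it stands.
- The arm moves only by the tool arm_command, never from a script. Its argument "motion" is a list of rows, each a list of 7 numbers: the finger opening in mm, from 0 to 91.8, then the shift along the tool's x, y, z in mm, then the turn, a rotation vector about the tool's x, y, z in degrees. In form: [[fingers, x, y, z, ax, ay, az], ...]. A call has 1 to 5 rows; each row shifts and turns the commanded pose from where the row before left it, along the tool's axes as they then stand; what a row does not reach is not made up. A row lasts 1/8 s, in which the tool goes at most 62.5 mm and 10.7 degrees, less where a joint would pass 70% of its speed; a pose out of reach is approached as far as the arm can. A call with a gripper value outside its range is refused whole. The fingers move at their own pace and stop on an object; "newtons" is the grip in N (left out, the last holds). Time passes only in rows, so rows that do not move let the fingers close. It gives the time, the measured TCP pose, the force and the opening at its end, in the units of the state.
- arm.observe(): the state, without advancing time (a new reading comes with each control period).
- get_image(name): name is "scene" or "top"; returns a dict with "frame" (400x640x3 uint8, red, green, blue), "range_z" (400x640 float32, m along the optical axis (not along the pixel's ray), 0 where there is no reading), "K" (3x3 intrinsics, pixels), "origin" and "rotation" of the camera in the world. Camera axes: x right, y down, z forward; pixel columns grow to the right and rows downward; lengths in m; the calibration is good to about 2 mm. A picture is of the moment at which its call begins.
- arm.sign_off(): hands the job in, once; it reports no verdict.
Trained networks look in the newest picture that a camera, given by its name, has taken for a name from the list of things; names that differ only in an ending like _2 or _b are one class to them, and where a whole thing is asked for, a point or a joint stands for the part that bears it (a point fixed in the world has none). Each returns a list of dicts, best first, with "p" (0 to 1); they miss things now and then, are a little off and sometimes report something else, mostly with a low value. They report only what shows in the picture. A call takes as long as a camera call.
- search_frame(camera, target): "point" ([x, y, z] in m, in world coordinates, good to about 4 mm: the middle of the surface that is visible of it).
- pinpoint(camera, target): "point" ([x, y, z] in m, in world coordinates, good to about 4 mm: a listed point, or the origin of a listed thing).
The state is a dict: "clock": time; "joints": joint angles; "dq": joint speeds; "joint_efforts": joint torques, N m; "position": TCP position; "ee_rot": TCP orientation; "force": force on the tool from outside, world axes, zero at the start; "ft_torque": the same for the moment, N m; "width": opening from 0.0 (shut) to 1.0 (fully open).
Only numpy, scipy, OpenCV 4.12 (cv2) and the standard library are available. Lean on these libraries where they do the work, as an engineer would, in place of code of your own. Each camera call takes 0.05 s, during which the arm holds its last target. There are 200 camera calls.

## Working session

There is one attempt and no reset: what is moved stays moved. The work goes in short steps, Python scripts to look and compute and a tool call to move; the robot and the scene stay as the last step left them, time stands still between calls to the robot, and variables do not carry over. Pictures are saved under pics/ and viewed, about 8 in all and at most 12, crops included, and the job is handed in when it is done.

Besides the shell and the picture viewer there is one more tool, called after "Emit:" by a JSON object that holds its "fn" and its "kwargs", one argument or row to a line. arm_command: Moves the arm, as the interface text tells. Its arguments: {"type":"object","properties":{"motion":{"type":"array"},"newtons":{"type":"number"}},"required":["motion"]}

```bash
ls; mkdir -p pics; python3 - <<'E'
from cell import *
import cv2,numpy as np
s=arm.observe();print(s)
for c in("scene","top"):
    im=get_image(c);cv2.imwrite(f"pics/{c}0.png",im["frame"][:,:,::-1]);print(c,im["origin"],im["rotation"],im["K"])
    for t in("frame","sash_hinge","stay_pivot","stay_knob","stay_middle_hole","peg_top","offcut","offcut_mid","offcut_box","wax_tin","glue","tape","screwdriver"):
        print(t,[(np.round(d["point"],3),round(d["p"],2)) for d in pinpoint(c,t)[:2]])
E
```

```text
pics
{'clock': 0.0, 'joints': array([-1.29359403,  0.43524707,  0.02498192,  1.57411063, -0.0115955 ,
        1.13403125, -0.0750708 ]), 'dq': array([ 3.82716194e-04,  4.01162069e-04,  1.34291188e-03,  8.41593482e-05,
        1.08157481e-03, -1.74031905e-04, -3.78010931e-04]), 'joint_efforts': array([ 1.14906680e-05, -6.67846799e+01,  9.84985940e-01, -3.14461613e+01,
       -6.05136459e-02,  4.29449393e-02,  1.71904444e-04]), 'position': array([0.23165656, 0.58022365, 0.40392466]), 'ee_rot': array([-0.92604234,  1.36659627,  0.92430678]), 'force': array([0.17439006, 0.1131984 , 0.03787369]), 'ft_torque': array([0.00287153, 0.04278064, 0.00719244]), 'width': 0.9998681165388228}
scene [ 0.25006836 -0.61205226  1.1737396 ] [-2.50938243  0.51289375 -0.1429509 ] [[514.85456632   0.         311.47574068]
 [  0.         514.85456632 192.77292276]
 [  0.           0.           1.        ]]
frame [(array([0.681, 0.172, 0.003]), 0.62)]
sash_hinge [(array([0.674, 0.403, 0.078]), 0.74)]
stay_pivot [(array([0.865, 0.126, 0.074]), 0.87)]
stay_knob [(array([0.561, 0.044, 0.1  ]), 0.88)]
stay_middle
[... 891 characters left out ...]
stay_pivot []
stay_knob [(array([0.561, 0.045, 0.096]), 0.78), (array([0.606, 0.198, 0.099]), 0.5)]
stay_middle_hole [(array([0.673, 0.075, 0.074]), 0.84), (array([0.398, 0.354, 0.003]), 0.74)]
peg_top [(array([0.604, 0.195, 0.094]), 0.56)]
offcut [(array([ 0.716, -0.008,  0.061]), 0.7), (array([0.4  , 0.356, 0.002]), 0.32)]
offcut_mid [(array([0.68 , 0.172, 0.   ]), 0.66), (array([ 0.71 , -0.007,  0.077]), 0.59)]
offcut_box [(array([ 0.45 , -0.346, -0.003]), 0.69)]
wax_tin [(array([0.605, 0.142, 0.062]), 0.62)]
glue [(array([ 0.366, -0.167,  0.003]), 0.77)]
tape [(array([0.492, 0.165, 0.   ]), 0.93), (array([0.672, 0.072, 0.071]), 0.72)]
screwdriver [(array([ 0.338,  0.154, -0.001]), 0.91)]
```

View pics/scene0.png

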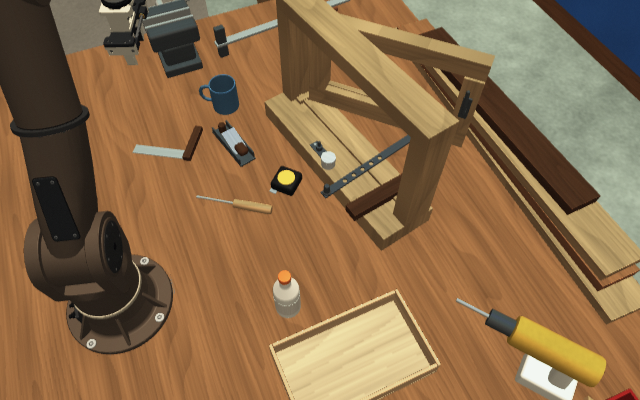

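View pics/top0.png

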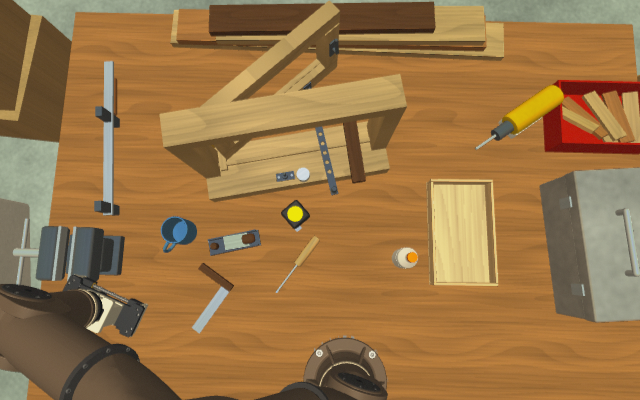

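The scene view shows the offcut's near end at about (370,205), the knob at (326,190), the tin at (328,160) and the peg at (317,147). The box is at (355,350), with the glue beside it at (286,295). The top view agrees: offcut (355,150), knob (333,190), tin (303,174), peg (286,176). Next I'll measure the yaws.

```bash
cat > h.py <<'E'
from cell import *
import cv2, numpy as np
from scipy.spatial.transform import Rotation as R
np.set_printoptions(suppress=True,precision=4)
def cloud(im):
    v,u=np.mgrid[:400,:640]; z=im["range_z"]; K=im["K"]
    p=np.stack([(u-K[0,2])/K[0,0]*z,(v-K[1,2])/K[1,1]*z,z],-1)
    rot=np.array(im["rotation"]); M=R.from_rotvec(rot).as_matrix() if rot.size==3 else rot
    return p@M.T+im["origin"]
def state():
    s=arm.observe(); M=R.from_rotvec(s["ee_rot"]).as_matrix()
    return s,M,s["position"]+.159*M[:,0]
def yaw(M): return np.degrees(np.arctan2(M[1,2],M[0,2]))
def plan(g,a,pitch=0):
    """rows from the present to grasp point g, jaw yaw a (deg, world), tool pointing down"""
    s,M,gp=state(); z=np.array([np.cos(np.radians(a)),np.sin(np.radians(a)),0]); x=np.array([0,0,-1.])
    T=np.stack([x,np.cross(z,x),z],1); 
    rv=R.from_matrix(M.T@T).as_rotvec(degrees=True)
    tcp=np.array(g)-.159*x; d=M.T@(tcp-s["position"])
    print("clock",round(s["clock"],2),"grasp",gp,"yaw",round(yaw(M),1),"width",round(s["width"]*91.8,1),"F",np.round(s["force"],1))
    print("shift in present tool axes mm",np.round(d*1e3,1),"turn",np.round(rv,1),"shift in final axes",np.round(T.T@(tcp-s["position"])*1e3,1))
E
python3 - <<'E'
from h import *
s,M,g=state();print(M,g,yaw(M))
for c in("top","scene"):
    im=get_image(c);P=cloud(im);f=im["frame"].astype(int)
    dark=(f.sum(-1)<270)
    reg=(P[...,0]>.54)&(P[...,0]<.70)&(P[...,1]>-.06)&(P[...,1]<.03)&(P[...,2]>.079)&(P[...,2]<.092)&dark
    r=cv2.minAreaRect((P[reg][:,:2]*1e3).astype(np.float32));print(c,"offcut",reg.sum(),r,P[reg].mean(0),P[reg].min(0),P[reg].max(0))
    reg=(P[...,0]>.25)&(P[...,0]<.65)&(P[...,1]>-.47)&(P[...,1]<-.22)&(P[...,2]>.05)&(P[...,2]<.07)
    r=cv2.minAreaRect((P[reg][:,:2]*1e3).astype(np.float32));print("box",reg.sum(),r)
    reg=(P[...,0]>.5)&(P[...,0]<.6)&(P[...,1]>.0)&(P[...,1]<.09)&(P[...,2]>.105)&(P[...,2]<.12)
    print("knob",reg.sum(),P[reg].mean(0))
    # peg top
    reg=(abs(P[...,0]-.6025)<.025)&(abs(P[...,1]-.1955)<.02)&(P[...,2]>.086)
    print("peg",reg.sum(),P[reg].mean(0) if reg.any() else 0)
    # head top
    reg=(P[...,2]>.39)&(P[...,2]<.41)&(P[...,0]>.6)&(P[...,0]<.85)
    print("head",cv2.minAreaRect((P[reg][:,:2]*1e3).astype(np.float32)))
E
```

```text
[[-0.     -0.9287  0.3709]
 [-0.      0.3709  0.9287]
 [-1.     -0.     -0.    ]] [0.2317 0.5804 0.2457] 68.2318420829511
top offcut 482 ((644.5302734375, -17.411827087402344), (115.3580551147461, 39.875572204589844), 9.496381759643555) [ 0.6427 -0.0176  0.0845] [ 0.5853 -0.0462  0.0793] [0.6999 0.0098 0.0904]
box 1071 ((448.91754150390625, -345.22100830078125), (320.50396728515625, 192.32254028320312), 1.1025400161743164)
knob 19 [0.5574 0.0478 0.1094]
peg 8 [0.601  0.1969 0.0922]
head ((683.5004272460938, 172.98744201660156), (82.78437042236328, 561.1848754882812), 11.352749824523926)
scene offcut 632 ((644.8773803710938, -19.261606216430664), (112.95342254638672, 44.05978775024414), 8.095693588256836) [ 0.6436 -0.0203  0.0861] [ 0.5873 -0.0485  0.0791] [0.7    0.0099 0.0919]
box 1647 ((450.9425964355469, -345.23089599609375), (321.2487487792969, 191.36846923828125), 1.202417254447937)
knob 34 [0.5591 0.0453 0.11  ]
peg 9 [0.6041 0.1961 0.0936]
head ((689.33984375, 152.00131225585938), (85.4052505493164, 520.1734619140625), 11.374823570251465)
```

```bash
python3 - <<'E'
from h import *
plan((.46,-.03,.22),99.3)
E
```

```text
clock 1.5 grasp [0.2317 0.5805 0.2457] yaw 68.2 width 91.8 F [0.2 0.6 0.7]
shift in present tool axes mm [  25.7 -438.4 -482.3] turn [-31.1  -0.    0. ] shift in final axes [  25.7 -126.6 -639.3]
```

Emit:
{"fn": "arm_command", "kwargs": {
  "motion": [
    [60,0,0,0,-10.4,0,0],
    [60,0,0,0,-10.4,0,0],
    [60,0,0,0,-10.3,0,0],
    [60,2,-10.5,-53,0,0,0],
    [60,2,-10.5,-53,0,0,0]
  ],
  "newtons": 50
}}

```text
clock: 2.12
position: [0.27, 0.4782, 0.4005]
ee_rot: [-1.329, 1.127, 1.329]
force: [0.7, -0.1, -0.1]
width: 0.65
```

Emit:
{"fn": "arm_command", "kwargs": {
  "motion": [
    [60,2,-10.5,-53,0,0,0],
    [60,2,-10.5,-53,0,0,0],
    [60,2,-10.5,-53,0,0,0],
    [60,2,-10.5,-53,0,0,0],
    [60,2,-10.5,-53,0,0,0]
  ]
}}

```text
clock: 2.75
position: [0.3649, 0.2246, 0.391]
ee_rot: [-1.328, 1.127, 1.328]
force: [0.4, 0.3, 0.4]
width: 0.65
```

Emit:
{"fn": "arm_command", "kwargs": {
  "motion": [
    [60,2,-10.5,-53,0,0,0],
    [60,2,-10.5,-53,0,0,0],
    [60,2,-10.5,-53,0,0,0],
    [60,2,-10.5,-53,0,0,0],
    [60,2,-10.5,-53,0,0,0]
  ]
}}

```text
clock: 3.38
position: [0.4596, -0.0284, 0.381]
ee_rot: [-1.329, 1.127, 1.328]
force: [0.4, 1.7, 1.1]
width: 0.653
```

```bash
python3 - <<'E'
from h import *
plan((.619,-.0215,.15),99.3)
print(state()[0]["joints"])
E
```

```text
clock 3.38 grasp [ 0.4598 -0.0283  0.222 ] yaw 99.3 width 60.0 F [0.4 1.7 1.1]
shift in present tool axes mm [  72.2 -158.3  -19.1] turn [0.  0.  0.1] shift in final axes [  72.  -158.4  -19. ]
[-0.2918  0.188   0.2788  2.0074 -0.0634  0.9532  1.7531]
```

Emit:
{"fn": "arm_command", "kwargs": {
  "motion": [
    [60,18,-39.6,-4.8,0,0,0],
    [60,18,-39.6,-4.8,0,0,0],
    [60,18,-39.6,-4.8,0,0,0],
    [60,18,-39.6,-4.8,0,0,0],
    [60,0,0,0,0,0,0]
  ]
}}

```text
clock: 4.0
position: [0.6203, -0.0194, 0.3066]
ee_rot: [-1.328, 1.129, 1.33]
force: [-0.8, 0.2, -1.2]
width: 0.653
```

Emit:
{"fn": "arm_command", "kwargs": {
  "motion": [
    [60,22,0,0,0,0,0],
    [60,22,0,0,0,0,0],
    [60,22,0,0,0,0,0],
    [60,0,0,0,0,0,0]
  ]
}}

```text
clock: 4.5
position: [0.6175, -0.0199, 0.2419]
ee_rot: [-1.327, 1.13, 1.33]
force: [-0.7, 0.1, 0.5]
width: 0.652
```

```bash
python3 - <<'E'
from h import *
plan((.619,-.0215,.084),99.3)
im=get_image("scene");cv2.imwrite("pics/a.png",cv2.resize(im["frame"][100:280,230:530,::-1],None,fx=2.6,fy=2.6))
E
```

```text
clock 4.5 grasp [ 0.617  -0.02    0.0829] yaw 99.3 width 59.8 F [-0.7  0.1  0.5]
shift in present tool axes mm [-1.1 -1.3 -1.8] turn [ 0.   0.  -0.2] shift in final axes [-1.1 -1.3 -1.8]
```

View pics/a.png

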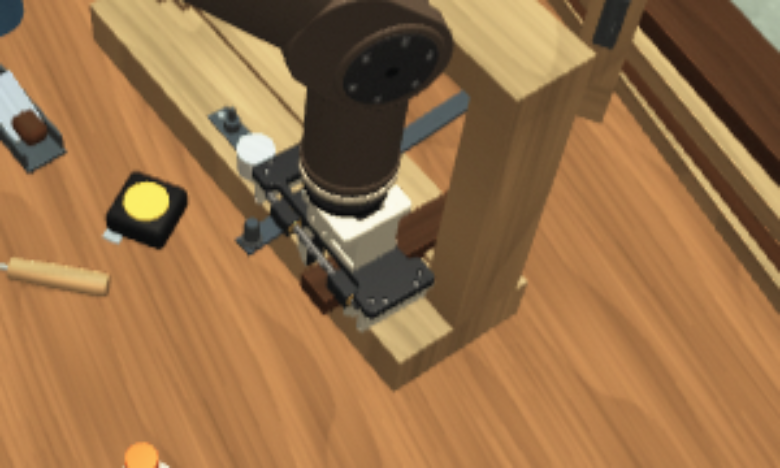

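The gripper straddles the offcut, whose near end shows at about (320,285). The gripper is clear of the knob at (250,230). I'll close on it.

Emit:
{"fn": "arm_command", "kwargs": {
  "motion": [
    [20,0,0,0,0,0,0],
    [20,0,0,0,0,0,0],
    [20,0,0,0,0,0,0],
    [20,0,0,0,0,0,0],
    [20,0,0,0,0,0,0]
  ],
  "newtons": 55
}}

```text
clock: 5.18
position: [0.6189, -0.0201, 0.2436]
ee_rot: [-1.329, 1.127, 1.327]
force: [-2.0, -0.3, 6.4]
width: 0.432
```

Emit:
{"fn": "arm_command", "kwargs": {
  "motion": [
    [20,-15,0,0,0,0,0],
    [20,-15,0,0,0,0,0],
    [20,0,25,0,0,0,0],
    [20,0,30,0,0,0,0],
    [20,0,30,0,0,0,0]
  ]
}}

```text
clock: 5.8
position: [0.534, -0.0338, 0.2737]
ee_rot: [-1.329, 1.127, 1.328]
force: [0.5, 0.6, -1.6]
width: 0.431
```

```bash
python3 - <<'E'
from h import *
plan((.36,-.347,.034),91.2)
im=get_image("scene");cv2.imwrite("pics/b.png",cv2.resize(im["frame"][100:280,230:530,::-1],None,fx=2.6,fy=2.6))
E
```

```text
clock 5.8 grasp [ 0.5342 -0.0338  0.1147] yaw 99.3 width 39.6 F [ 0.5  0.6 -1.6]
shift in present tool axes mm [  80.5  222.6 -280.8] turn [8.1 0.  0.1] shift in final axes [  80.7  180.6 -309.5]
```

View pics/b.png

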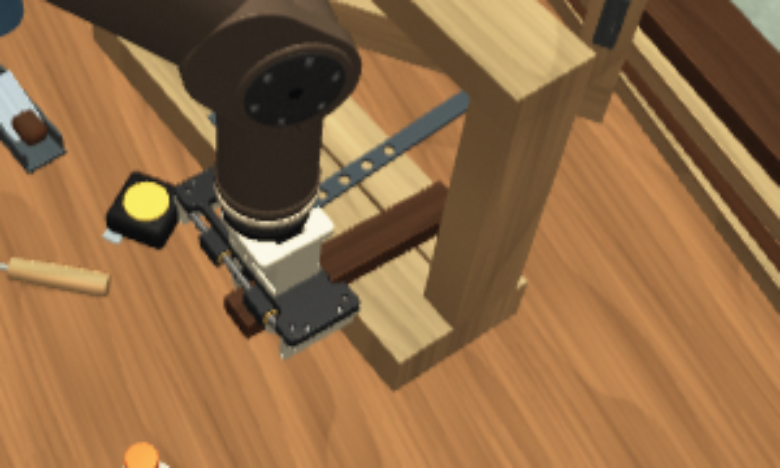

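The offcut is held level at (340,260), and nothing else has moved. I'll lift it clear and back it out.

Emit:
{"fn": "arm_command", "kwargs": {
  "motion": [
    [20,-40,0,0,0,0,0],
    [20,-45,10,0,0,0,0],
    [20,-30,35,0,0,0,0],
    [20,0,45,0,0,0,0],
    [20,0,50,0,0,0,0]
  ]
}}

```text
clock: 6.48
position: [0.3956, -0.0567, 0.3889]
ee_rot: [-1.329, 1.126, 1.327]
force: [-0.9, 0.1, -1.9]
width: 0.432
```

Emit:
{"fn": "arm_command", "kwargs": {
  "motion": [
    [20,0,20,-45,0,0,0],
    [20,0,20,-48,0,0,0],
    [20,0,20,-48,0,0,0],
    [20,0,15,-48,0,0,0],
    [20,0,5,-48,0,0,0]
  ]
}}

```text
clock: 7.1
position: [0.3552, -0.305, 0.3889]
ee_rot: [-1.329, 1.127, 1.326]
force: [1.5, 0.4, -1.5]
width: 0.431
```

Emit:
{"fn": "arm_command", "kwargs": {
  "motion": [
    [20,0,0,-44,0,0,0],
    [20,0,0,0,8,0,0],
    [20,0,0,0,0,0,0]
  ]
}}

```text
clock: 7.48
position: [0.3631, -0.347, 0.3882]
ee_rot: [-1.226, 1.198, 1.226]
force: [-0.1, 0.9, -3.2]
width: 0.431
```

```bash
python3 - <<'E'
from h import *
plan((.36,-.347,.038),91.2)
im=get_image("top");P=cloud(im);f=im["frame"].astype(int)
reg=(f.sum(-1)<270)&(P[...,0]>.40)&(P[...,0]<.68)&(P[...,1]>-.42)&(P[...,1]<-.27)&(P[...,2]>.15)&(P[...,2]<.25)
print(cv2.minAreaRect((P[reg][:,:2]*1e3).astype(np.float32)),P[reg].min(0),P[reg].max(0))
cv2.imwrite("pics/c.png",im["frame"][:,:,::-1])
E
```

```text
clock 7.47 grasp [ 0.3631 -0.347   0.2292] yaw 91.3 width 39.6 F [-0.1  0.9 -3.2]
shift in present tool axes mm [191.2   3.1   0.1] turn [ 0.1 -0.   0. ] shift in final axes [191.2   3.1   0.1]
((491.0859375, -344.156494140625), (180.059814453125, 41.2385368347168), 0.8515958786010742) [ 0.4009 -0.3657  0.2049] [ 0.5813 -0.323   0.2351]
```

View pics/c.png

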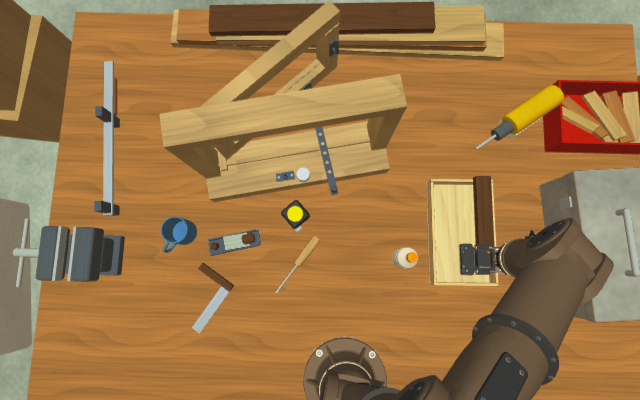

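The offcut is over the box, with its far end at about (482,180) and x = 0.58, so its centre is about 6 mm from the box's middle. I'll lower it.

Emit:
{"fn": "arm_command", "kwargs": {
  "motion": [
    [20,50,2,0,0,0,0],
    [20,50,2,0,0,0,0],
    [20,45,2,0,0,0,0],
    [20,30,0,0,0,0,0],
    [20,12,0,0,0,0,0]
  ]
}}

```text
clock: 8.15
position: [0.3573, -0.3459, 0.1997]
ee_rot: [-1.227, 1.196, 1.23]
force: [0.0, -0.4, -1.8]
width: 0.431
```

Emit:
{"fn": "arm_command", "kwargs": {
  "motion": [
    [20,6,0,0,0,0,0],
    [20,1,0,0,0,0,0],
    [60,0,0,0,0,0,0],
    [60,0,0,0,0,0,0],
    [60,0,0,0,0,0,0]
  ]
}}

```text
clock: 8.78
position: [0.3575, -0.3469, 0.1942]
ee_rot: [-1.227, 1.198, 1.226]
force: [0.1, -0.1, 0.6]
width: 0.648
```

Emit:
{"fn": "arm_command", "kwargs": {
  "motion": [
    [60,-50,0,0,0,0,0],
    [60,-50,0,0,0,0,0],
    [60,-50,0,0,0,0,0],
    [60,-40,0,0,0,0,0],
    [60,0,0,0,0,0,0]
  ]
}}

```text
clock: 9.4
position: [0.3577, -0.3476, 0.3867]
ee_rot: [-1.231, 1.196, 1.221]
force: [-0.3, -0.1, -0.6]
width: 0.654
```

```bash
python3 - <<'E'
from h import *
im=get_image("top");P=cloud(im);f=im["frame"].astype(int)
reg=(f.sum(-1)<270)&(P[...,0]>.29)&(P[...,0]<.62)&(P[...,1]>-.44)&(P[...,1]<-.25)&(P[...,2]<.05)
print(cv2.minAreaRect((P[reg][:,:2]*1e3).astype(np.float32)),P[reg].min(0),P[reg].max(0))
for c in("scene","top"):
  get_image(c)
  for t in ("offcut_mid","stay_knob","stay_pivot","peg_top"): print(c,t,[(d["point"],round(d["p"],2)) for d in pinpoint(c,t)[:2]])
plan((.47,-.03,.22),99.3)
E
```

```text
((465.940185546875, -374.0429992675781), (267.50518798828125, 110.82148742675781), 3.621349334716797) [ 0.3291 -0.4355  0.0069] [ 0.6025 -0.3229  0.0402]
scene offcut_mid [([0.6766, 0.4054, 0.0749], 0.74), ([0.4609, -0.3439, 0.0219], 0.68)]
scene stay_knob [([0.5588, 0.0462, 0.0944], 0.92), ([0.3644, -0.1631, -0.0013], 0.31)]
scene stay_pivot [([0.8664, 0.1265, 0.074], 0.76)]
scene peg_top [([0.6056, 0.1914, 0.0988], 0.59)]
top offcut_mid [([0.4519, -0.3453, 0.026], 0.58)]
top stay_knob [([0.5613, 0.0444, 0.0986], 0.92)]
top stay_pivot []
top peg_top [([0.3953, 0.3553, 0.0041], 0.43), ([0.6014, 0.1964, 0.0952], 0.42)]
clock 9.95 grasp [ 0.3571 -0.3468  0.2243] yaw 91.3 width 60.2 F [-0.5 -0.1 -0.3]
shift in present tool axes mm [   4.3 -120.1  314.1] turn [-8.  0. -0.] shift in final axes [   4.3 -162.5  294.4]
```

The offcut lies in the box with its centre at about (0.456, -0.345, 0.022), as both cameras report. Next is the knob.

```bash
python3 - <<'E'
from h import *
plan((.560,.045,.19),104.8)
E
```

```text
clock 9.95 grasp [ 0.3571 -0.3468  0.2243] yaw 91.3 width 60.2 F [-0.5 -0.1 -0.3]
shift in present tool axes mm [  34.3 -211.8  387. ] turn [-13.5   0.   -0. ] shift in final axes [  34.3 -296.2  327. ]
```

Emit:
{"fn": "arm_command", "kwargs": {
  "motion": [
    [50,0,-23.5,43,0,0,0],
    [50,0,-23.5,43,0,0,0],
    [50,0,-23.5,43,0,0,0],
    [50,0,-23.5,43,0,0,0],
    [50,0,-23.5,43,0,0,0]
  ]
}}

```text
clock: 10.58
position: [0.4703, -0.1277, 0.3838]
ee_rot: [-1.226, 1.198, 1.226]
force: [0.6, -0.3, -0.1]
width: 0.544
```

Emit:
{"fn": "arm_command", "kwargs": {
  "motion": [
    [50,0,-23.5,43,0,0,0],
    [50,0,-23.5,43,0,0,0],
    [50,0,-23.5,43,0,0,0],
    [50,0,-23.5,43,-7,0,0],
    [50,34,0,0,-6.5,0,0]
  ]
}}

```text
clock: 11.2
position: [0.562, 0.0497, 0.3507]
ee_rot: [-1.406, 1.064, 1.401]
force: [0.7, -0.7, -1.1]
width: 0.543
```

```bash
python3 - <<'E'
from h import *
plan((.560,.045,.106),104.8)
E
```

```text
clock 11.2 grasp [0.5628 0.0501 0.1917] yaw 105.4 width 49.8 F [ 0.7 -0.7 -1.1]
shift in present tool axes mm [85.6  3.6 -4.1] turn [0.6 0.1 0.3] shift in final axes [85.7  3.1 -4. ]
```

Emit:
{"fn": "arm_command", "kwargs": {
  "motion": [
    [50,0,2,-3,0.5,0,0],
    [50,40,0,0,0,0,0],
    [50,30,0,0,0,0,0],
    [50,15,0,0,0,0,0],
    [50,0,0,0,0,0,0]
  ],
  "newtons": 20
}}

```text
clock: 11.82
position: [0.5585, 0.0409, 0.2649]
ee_rot: [-1.389, 1.082, 1.39]
force: [-0.0, -0.5, -0.4]
width: 0.545
```

Emit:
{"fn": "arm_command", "kwargs": {
  "motion": [
    [5,0,0,0,0,0,0],
    [5,0,0,0,0,0,0],
    [5,0,0,0,0,0,0],
    [5,0,0,0,0,0,0],
    [5,0,0,0,0,0,0]
  ]
}}

```text
clock: 12.45
position: [0.5586, 0.0416, 0.2649]
ee_rot: [-1.391, 1.08, 1.391]
force: [0.1, 0.3, -0.1]
width: 0.171
```

```bash
cat > path.py <<'E'
from h import *
from scipy.optimize import brentq
psi=np.radians(11.35); c,s=np.cos(psi),np.sin(psi); F=np.array([[c,-s],[s,c]]); o=np.array([.679,.172])
H=o+F@[.045,.23]; PEG=o+F@[-.07,.04]
piv=lambda b: H+.335*np.array([np.cos(b),np.sin(b)])
def inv(k,r):  # knob horizontal position, radius -> (b, heading); pivot on the outdoor side
    b=brentq(lambda b: np.hypot(*(piv(b)-k))-r,np.radians(-110),np.radians(-30)); d=k-piv(b); return b,np.arctan2(d[1],d[0])
def pose(b,h,ph,zg):  # tool pose holding the knob zg above the bar underside
    u=np.array([np.cos(h),np.sin(h),0]); e=np.array([0,0,1.]); P=np.append(piv(b),.078)
    r=np.cos(ph)*u+np.sin(ph)*e; n=-np.sin(ph)*u+np.cos(ph)*e
    g=P+.315*r+zg*n; x=-n; z=np.cross(u,e)*-1; z=z if z@[0,1,0]>0 else -z
    if abs(z@[0,1,0])<.0: pass
    M=np.stack([x,np.cross(z,x),z],1); return M,g-.159*x
def rows(poses):
    for (A,p),(B,q) in zip(poses,poses[1:]):
        print(np.round(np.r_[A.T@(q-p)*1e3,R.from_matrix(A.T@B).as_rotvec(degrees=True)],1).tolist())
E
python3 - <<'E'
from path import *
s,M,g=state();print(s["clock"],g,yaw(M),s["width"]*91.8,s["force"],s["joints"])
zg=g[2]-.078
b,h=inv(g[:2],.315);print("start",np.degrees([b,h]),piv(b))
bf=brentq(lambda b:np.hypot(*(piv(b)-PEG))-.195,np.radians(-100),np.radians(-50));d=PEG-piv(bf);hf=np.arctan2(d[1],d[0])
print("final",np.degrees([bf,hf]),piv(bf),PEG)
h=h%(2*np.pi)
n=14
ps=[(M,s["position"])]+[pose(b,h,f,zg) for f in(.07,.14,.21)]+[pose(b+(bf-b)*t,h+(hf-h)*t,.21,zg) for t in np.arange(1,n+1)/n]
rows(ps)
E
```

```text
12.45 [0.5587 0.0417 0.1059] 104.33804857935527 15.65500817739613 [ 0.1465  0.3096 -0.1005] [-0.4014  0.498   0.3213  1.908  -0.2187  0.769   1.8624]
start [ -56.6477 -164.3706] [0.862  0.1265]
final [-75.9471 143.4754] [0.7592 0.0814] [0.6025 0.1974]
[-21.6, -13.9, 0.3, -1.3, 0.0, 4.0]
[-21.6, -13.8, -0.0, -0.0, 0.0, 4.0]
[-21.6, -13.8, 0.0, 0.0, -0.0, 4.0]
[1.5, 7.0, 15.1, 3.6, -0.8, 0.0]
[1.5, 6.9, 14.8, 3.6, -0.8, -0.0]
[1.4, 6.8, 14.5, 3.6, -0.8, -0.0]
[1.4, 6.6, 14.2, 3.6, -0.8, -0.0]
[1.4, 6.5, 13.9, 3.6, -0.8, 0.0]
[1.4, 6.4, 13.6, 3.6, -0.8, 0.0]
[1.3, 6.2, 13.3, 3.6, -0.8, 0.0]
[1.3, 6.0, 13.0, 3.6, -0.8, -0.0]
[1.2, 5.8, 12.8, 3.6, -0.8, -0.0]
[1.2, 5.6, 12.5, 3.6, -0.8, -0.0]
[1.2, 5.4, 12.3, 3.6, -0.8, 0.0]
[1.1, 5.2, 12.0, 3.6, -0.8, 0.0]
[1.1, 5.0, 11.8, 3.6, -0.8, -0.0]
[1.0, 4.8, 11.5, 3.6, -0.8, 0.0]
```

Emit:
{"fn": "arm_command", "kwargs": {
  "motion": [
    [5,-21.6,-13.9,0.3,-1.3,0,4],
    [5,-21.6,-13.8,0,0,0,4],
    [5,-21.6,-13.8,0,0,0,4],
    [5,0,0,0,0,0,0]
  ]
}}

```text
clock: 12.95
position: [0.604, 0.0543, 0.3268]
ee_rot: [-1.327, 1.241, 1.554]
force: [0.9, 0.6, -2.1]
width: 0.164
```

```bash
python3 - <<'E'
from h import *
s,M,g=state();print(s["clock"],g,yaw(M),s["width"]*91.8,s["force"])
im=get_image("scene");cv2.imwrite("pics/d.png",cv2.resize(im["frame"][60:280,200:530,::-1],None,fx=2.3,fy=2.3))
E
```

```text
12.95 [0.5726 0.0455 0.1712] 105.67142705816393 15.097074640834897 [ 0.9025  0.5762 -2.0723]
```

View pics/d.png

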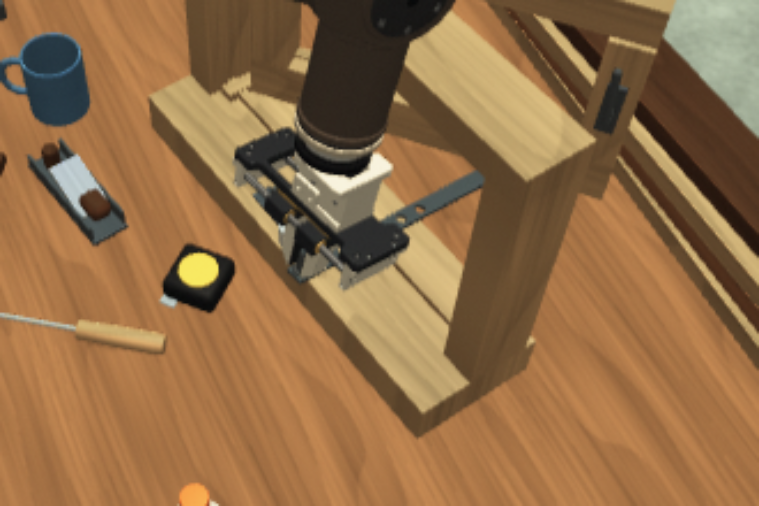

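The knob has been lifted with the bar at (440,200) tilted up, and the wrist is clear of the head. I'll swing it across over the tin.

Emit:
{"fn": "arm_command", "kwargs": {
  "motion": [
    [5,1.5,7,15.1,3.6,-0.8,0],
    [5,1.5,6.9,14.8,3.6,-0.8,0],
    [5,1.4,6.8,14.5,3.6,-0.8,0],
    [5,1.4,6.6,14.2,3.6,-0.8,0],
    [5,1.4,6.5,13.9,3.6,-0.8,0]
  ]
}}

```text
clock: 13.62
position: [0.5568, 0.1201, 0.3255]
ee_rot: [-1.058, 1.378, 1.327]
force: [1.0, -0.1, -1.6]
width: 0.166
```

```bash
python3 - <<'E'
from path import *
s,M,g=state();print(s["clock"],g,yaw(M),s["width"]*91.8,s["force"],s["joints"])
print(np.degrees(inv(g[:2],.303)))
E
```

```text
13.625 [0.5237 0.1224 0.17  ] 87.02007072143863 15.258471940638387 [ 0.9774 -0.1089 -1.5611] [-0.5575  0.5028  0.4001  1.7397 -0.2639  1.1545  1.47  ]
[-63.7026 176.9119]
```

Emit:
{"fn": "arm_command", "kwargs": {
  "motion": [
    [5,1.4,6.4,13.6,3.6,-0.8,0],
    [5,1.3,6.2,13.3,3.6,-0.8,0],
    [5,1.3,6,13,3.6,-0.8,0],
    [5,1.2,5.8,12.8,3.6,-0.8,0],
    [5,1.2,5.6,12.5,3.6,-0.8,0]
  ]
}}

```text
clock: 14.25
position: [0.5382, 0.189, 0.3258]
ee_rot: [-0.792, 1.476, 1.091]
force: [0.9, -0.2, -1.5]
width: 0.166
```

Emit:
{"fn": "arm_command", "kwargs": {
  "motion": [
    [5,1.2,5.4,12.3,3.6,-0.8,0],
    [5,1.1,5.2,12,3.6,-0.8,0],
    [5,1.1,5,11.8,3.6,-0.8,0],
    [5,1,4.8,11.5,3.6,-0.8,0],
    [5,0,0,0,0,0,0]
  ]
}}

```text
clock: 14.88
position: [0.5408, 0.2414, 0.3261]
ee_rot: [-0.584, 1.53, 0.902]
force: [-2.1, 0.7, -0.6]
width: 0.163
```

```bash
python3 - <<'E'
from path import *
s,M,g=state();print(s["clock"],g,yaw(M),s["width"]*91.8,s["force"],s["joints"])
b,h=inv(g[:2],.303);print(np.degrees([b,h]))
print("hole est at level",piv(b)+.195*np.array([np.cos(h),np.sin(h)]),"peg",PEG)
im=get_image("scene");cv2.imwrite("pics/e.png",cv2.resize(im["frame"][60:260,200:460,::-1],None,fx=3,fy=3))
for c in("scene","top"):
  get_image(c)
  for t in ("stay_middle_hole","stay_knob","stay_pivot","peg_top"): print(c,t,[(d["point"],round(d["p"],2)) for d in pinpoint(c,t)[:2]])
E
```

```text
14.875 [0.514  0.2622 0.1707] 54.050329293307485 14.971691899311853 [-2.1215  0.6922 -0.5504] [-0.7729  0.5195  0.4772  1.7321 -0.4612  1.1086  0.8503]
[-76.3797 143.2266]
hole est at level [0.6005 0.1975] peg [0.6025 0.1974]
scene stay_middle_hole [([0.6092, 0.1952, 0.1143], 0.68)]
scene stay_knob [([0.5135, 0.2601, 0.1641], 0.73), ([0.6086, 0.1969, 0.116], 0.6)]
scene stay_pivot [([0.7637, 0.081, 0.0768], 0.62), ([0.2964, 0.4015, 0.0006], 0.55)]
scene peg_top [([0.6037, 0.1961, 0.0939], 0.45), ([0.676, 0.405, 0.0745], 0.35)]
top stay_middle_hole [([0.6059, 0.191, 0.1154], 0.97), ([0.453, -0.3471, 0.0072], 0.19)]
top stay_knob []
top stay_pivot [([0.7625, 0.0827, 0.0767], 0.96)]
top peg_top [([0.6048, 0.1957, 0.098], 0.54)]
```

View pics/e.png

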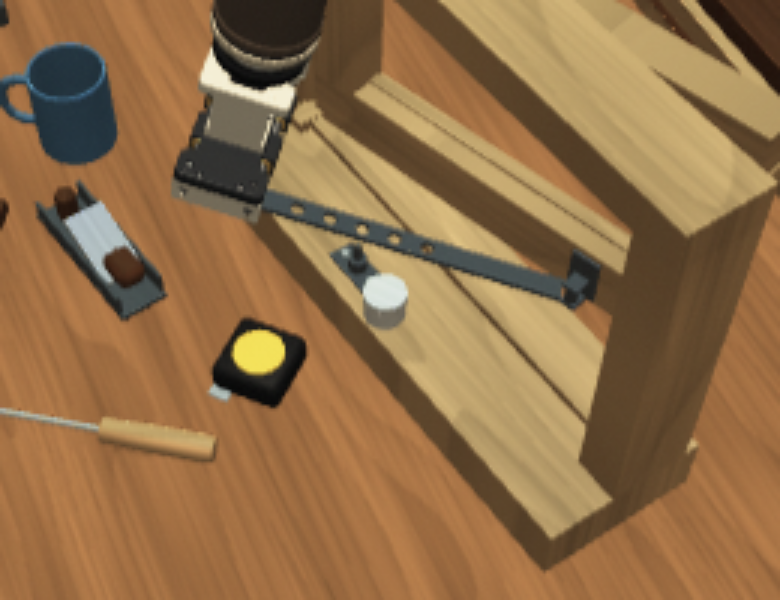

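The bar at (265–580, 205–290) is over the peg at (355,258), held up and clear of the tin at (385,300). The networks put the hole within about 1–2 mm of the peg. I'll lower it to just above the peg.

```bash
python3 - <<'E'
from path import *
s,M,g=state()
pg=PEG-[.001,0]
bf=brentq(lambda b:np.hypot(*(piv(b)-pg))-.195,np.radians(-100),np.radians(-50));d=pg-piv(bf);hf=np.arctan2(d[1],d[0])
rows([(M,s["position"])]+[pose(bf,hf,f,.028) for f in(.175,.14,.11,.07,.035,0)])
E
```

```text
[11.8, 6.6, 0.5, 0.7, 0.3, -2.2]
[11.1, 6.4, 0.0, 0.0, -0.0, -2.0]
[9.5, 5.5, -0.0, -0.0, 0.0, -1.7]
[12.7, 7.2, 0.0, 0.0, 0.0, -2.3]
[11.1, 6.4, 0.0, -0.0, -0.0, -2.0]
[11.1, 6.4, -0.0, 0.0, -0.0, -2.0]
```

Emit:
{"fn": "arm_command", "kwargs": {
  "motion": [
    [5,11.8,6.6,0.5,0.7,0.3,-2.2],
    [5,11.1,6.4,0,0,0,-2],
    [5,9.5,5.5,0,0,0,-1.7],
    [5,0,0,0,0,0,0]
  ]
}}

```text
clock: 15.92
position: [0.5225, 0.2564, 0.2982]
ee_rot: [-0.651, 1.495, 0.813]
force: [-0.9, -0.3, 0.8]
width: 0.171
```

```bash
python3 - <<'E'
from path import *
s,M,g=state();print(s["clock"],g,yaw(M),s["width"]*91.8,s["force"])
ph=.11;b,h=inv(g[:2],.315*np.cos(ph)-.028*np.sin(ph));print("hole est",piv(b)+.195*np.array([np.cos(h),np.sin(h)]),"peg",PEG)
im=get_image("scene");a=cv2.resize(im["frame"][120:160,290:345,::-1],None,fx=10,fy=10,interpolation=cv2.INTER_CUBIC)
im=get_image("top");b=cv2.resize(im["frame"][155:195,265:320,::-1],None,fx=10,fy=10,interpolation=cv2.INTER_CUBIC)
cv2.imwrite("pics/f.png",cv2.resize(np.vstack([a,b]),None,fx=.75,fy=.75))
E
```

```text
15.925 [0.5083 0.2669 0.1402] 53.44948268774328 15.714411074227769 [-0.9222 -0.2897  0.7875]
hole est [0.6002 0.1978] peg [0.6025 0.1974]
```

View pics/f.png

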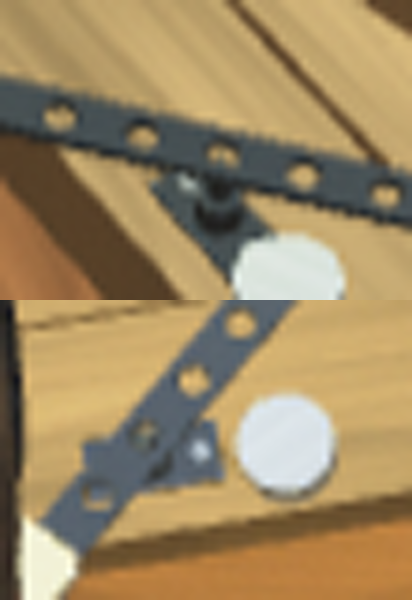

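In the scene crop, five holes show at x = 60…387 and the middle one at (222,155) sits over the peg at (216,195). In the top crop the middle hole is at (145,435), with the collar's edge at (155,465). I'll back-project both to get the hole's actual position.

```bash
python3 - <<'E'
from path import *
zh=.078+.195*np.sin(.105)+.004
def back(c,u,v,z):
    im=get_image(c);K=im["K"];rot=np.array(im["rotation"]);M=R.from_rotvec(rot).as_matrix()
    d=M@[(u-K[0,2])/K[0,0],(v-K[1,2])/K[1,1],1.];o=np.array(im["origin"]);return (o+d*(z-o[2])/d[2])[:2]
print("scene hole",back("scene",290+222/7.5-.5,120+155/7.5-.5,zh),"top hole",back("top",265+145/7.5-.5,155+134/7.5-.5,zh))
print("collar scene (218,212)",back("scene",290+218/7.5-.5,120+212/7.5-.5,.077))
for c in("scene","top"):
  for t in ("stay_middle_hole","stay_pivot","peg_top"): print(c,t,[(d["point"],round(d["p"],2)) for d in pinpoint(c,t)[:2]])
E
```

```text
scene hole [0.604  0.1952] top hole [0.6041 0.1961]
collar scene (218,212) [0.6005 0.1906]
scene stay_middle_hole [([0.6053, 0.1999, 0.0984], 0.75)]
scene stay_pivot [([0.7619, 0.0813, 0.077], 0.84)]
scene peg_top [([0.293, 0.404, -0.0005], 0.64), ([0.6042, 0.1975, 0.0954], 0.51)]
top stay_middle_hole [([0.6036, 0.1926, 0.0909], 0.61), ([0.4527, -0.3476, 0.0249], 0.23)]
top stay_pivot [([0.7617, 0.0849, 0.0797], 0.87)]
top peg_top [([0.6075, 0.1961, 0.0926], 0.52)]
```

Both cameras put the hole at (0.604, 0.196), which matches the peg. I'll lower it.

Emit:
{"fn": "arm_command", "kwargs": {
  "motion": [
    [5,6.4,3.6,0,0,0,-1.1],
    [5,6.3,3.6,0,0,0,-1.2],
    [5,5.5,3.2,0,0,0,-1],
    [5,5.5,3.2,0,0,0,-1],
    [5,0,0,0,0,0,0]
  ]
}}

```text
clock: 17.1
position: [0.5099, 0.2657, 0.2755]
ee_rot: [-0.703, 1.462, 0.755]
force: [-1.2, 0.2, -1.0]
width: 0.168
```

```bash
python3 - <<'E'
from path import *
s,M,g=state();print(s["clock"],g,yaw(M),s["width"]*91.8,s["force"],"tilt",np.arcsin(-np.hypot(M[0,0],M[1,0])))
plan((g[0],g[1],.106),yaw(M))
E
```

```text
17.1 [0.5053 0.269  0.1166] 53.42995240711205 15.41085016458425 [-1.2163  0.2187 -0.9786] tilt -0.03587192503625656
clock 17.1 grasp [0.5053 0.269  0.1166] yaw 53.4 width 15.4 F [-1.2  0.2 -1. ]
shift in present tool axes mm [10.7  5.3 -0.1] turn [-0.  -0.  -2.1] shift in final axes [10.5  5.7 -0.1]
```

The tilt is about 0.035 with no resting force, so the hole is already over the peg's end. I'll lower the rest, release and retract.

Emit:
{"fn": "arm_command", "kwargs": {
  "motion": [
    [5,5.5,3,0,0,0,-1],
    [5,5,3,0,0,0,-1],
    [5,0,0,0,0,0,0],
    [40,0,0,0,0,0,0],
    [40,0,0,0,0,0,0]
  ]
}}

```text
clock: 17.73
position: [0.5058, 0.2688, 0.266]
ee_rot: [-0.726, 1.446, 0.727]
force: [0.2, -0.3, 0.4]
width: 0.338
```

Emit:
{"fn": "arm_command", "kwargs": {
  "motion": [
    [40,0,0,0,0,0,0],
    [40,-20,0,0,0,0,0],
    [40,-40,0,0,0,0,0],
    [40,-40,0,0,0,0,0],
    [40,0,0,0,0,0,0]
  ]
}}

```text
clock: 18.35
position: [0.5067, 0.2689, 0.3688]
ee_rot: [-0.725, 1.44, 0.727]
force: [0.2, 0.2, -0.1]
width: 0.436
```

Emit:
{"fn": "arm_command", "kwargs": {
  "motion": [
    [40,-30,40,0,0,0,0],
    [40,0,50,0,0,0,0],
    [40,0,50,0,0,0,0],
    [40,0,0,0,0,0,0]
  ]
}}

```text
clock: 18.85
position: [0.3897, 0.3552, 0.3948]
ee_rot: [-0.731, 1.446, 0.734]
force: [-0.3, 0.2, 0.6]
width: 0.439
```

```bash
python3 - <<'E'
from path import *
s,M,g=state();print(s["clock"],g,s["width"]*91.8,s["force"])
out=[]
for c,(v,u) in(("scene",(115,280)),("top",(150,260))):
  im=get_image(c);out.append(cv2.resize(im["frame"][v:v+60,u:u+90,::-1],None,fx=5,fy=5,interpolation=cv2.INTER_CUBIC)); P=cloud(im)
  for t in ("stay_middle_hole","stay_knob","peg_top","wax_tin","offcut_mid","glue","mug","tape"): print(c,t,[(d["point"],round(d["p"],2)) for d in pinpoint(c,t)[:2]])
  k=(np.hypot(P[...,0]-.506,P[...,1]-.269)<.02)&(P[...,2]>.104)&(P[...,2]<.14); print("knob top",k.sum(),P[k].mean(0))
cv2.imwrite("pics/g.png",np.vstack(out))
E
```

```text
18.85 [0.3892 0.3553 0.2358] 40.28936086530904 [-0.257   0.212   0.6033]
scene stay_middle_hole [([0.6022, 0.2006, 0.0766], 0.56)]
scene stay_knob [([0.507, 0.2643, 0.0994], 0.57)]
scene peg_top [([0.6013, 0.1954, 0.0978], 0.5)]
scene wax_tin [([0.6093, 0.1444, 0.0597], 0.59)]
scene offcut_mid [([0.4603, -0.3433, 0.0206], 0.68)]
scene glue [([0.3659, -0.1654, -0.0017], 0.82), ([0.6772, 0.4039, 0.0766], 0.44)]
scene mug [([0.4289, 0.5126, 0.0], 0.7)]
scene tape [([0.4936, 0.1661, 0.0028], 0.73), ([0.4582, -0.3453, 0.0204], 0.41)]
knob top 28 [0.5063 0.2646 0.1104]
top stay_middle_hole [([0.603, 0.1937, 0.071], 0.79)]
top stay_knob [([0.5104, 0.2635, 0.0998], 0.89), ([0.6075, 0.1415, 0.0595], 0.45)]
top peg_top [([0.677, 0.4059, 0.0796], 0.71), ([0.6039, 0.1962, 0.0971], 0.56)]
top wax_tin [([0.6047, 0.1427, 0.0581], 0.64)]
top offcut_mid [([0.4502, -0.3471, 0.0255], 0.55)]
top glue [([0.3661, -0.1692, 0.0036], 0.97)]
top mug []
top tape [([0.2869, 0.4027, -0.0006], 0.68), ([0.4963, 0.1672, -0.0009], 0.67)]
knob top 24 [0.5054 0.2665 0.1104]
```

View pics/g.png

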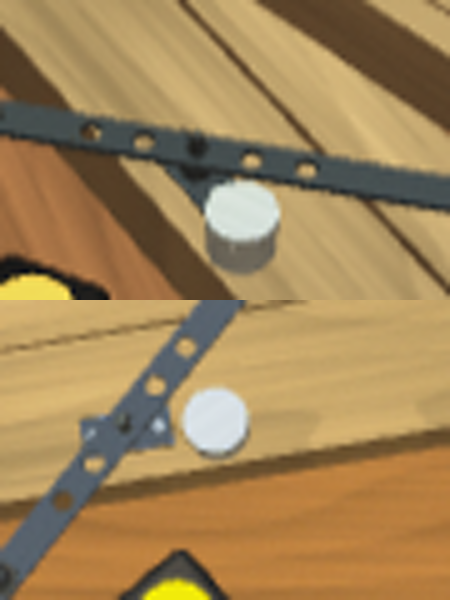

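The peg shows dark in the middle hole at (197,147) in the scene crop and (125,424) in the top crop, with two holes on each side. The knob top reads z 0.110, the same as it did when level at the start. The tin hasn't moved.

```bash
python3 -c "
from cell import arm
print(arm.sign_off())"
```

```text
the job is handed in; nothing more can be done
None
```

The offcut is in the box, and the window is held on its stay with the middle hole down over the peg. I handed the job in at about 19.6 s on the robot's clock; the sign-off gives no verdict.

- **Offcut:** I drew it out by its near end and laid it in the box. Both cameras put its centre 0–10 mm from the box's middle along it and about 2 mm across, at a height of 21–26 mm.
- **Stay:** I lifted the arm by its knob, swung it over the tin and lowered it onto the peg, then released it and backed away. In both last pictures the peg shows through the middle hole, with two holes on each side. The knob's top is at z 0.110, the same as when the arm lay level at the start.
- **Everything else:** In the last check the tin, glue bottle and tape measure were within the networks' few millimetres of their starting places. I did not measure the screwdriver, square, block plane or mug against their start positions; no move came near them.
- **Disagreements:** The networks' hole-to-peg distance at the end was about 5 mm from the scene camera and 2.5 mm from the top camera. That is within their roughly 4 mm error, and I relied on the pictures. They also mistook other things for the peg, offcut and tape in some calls; I discarded those. The top camera did not find the mug at the end.

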